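# Seal a sea-urchin specimen in the airtight sample tub

## Robot

A 7-joint arm with a two-finger parallel gripper is mounted at the origin on the work surface. World frame = base frame: x ahead of the robot, y to its left, z up, the work surface at z = 0. Lengths are in m, angles in rad, forces in N, time in s.
With the tool pointing down it reaches from about 0.375 to 0.925 m from the base axis. Payload 3.1 kg.
Tool frame: the origin (TCP) lies where the fingers leave the gripper's body, on its centre line; the fingertips stand 73 mm ahead of it and the grasp point (between the pads) lies 54 mm ahead of it; z points along the fingers, y is the line along which they close (so a half turn about z gives the same grasp; the last joint's range is limited). The gripper opens to 85 mm and grips with 20 to 120 N. Pads are 22 mm wide; open, the fingers measure 114 mm over their backs; the gripper's body (76 mm by 85 mm) begins 54 mm behind the grasp point. The pads swing forward as they close: fully open they stand 13 mm farther back than shut.
Start: joints at [1.047, 0.383, 0.044, 1.598, -0.018, 1.161, -0.05], TCP at [0.269, -0.592, 0.304] pointing down, gripper open.
Joint ranges: [-2.61, 2.61], [-0.41, 2.15], [-1.48, 1.57], [0, 2.5], [-1.57, 4.71], [0.05, 1.97], [-2.85, 2.85]. Speed limits (rad/s): [2.79, 2.79, 3.14, 3.14, 3.14, 3.14, 3.14].

## Interface

Orientations are given as a 3x3 rotation matrix whose columns are the frame's x, y, z axes.
In Python, from station import robot gives the robot as it stands. Calls block until the motion is done:
- robot.goto(position, orientation): joint-space move of the TCP to a pose.
- robot.servo_line(position, rot=None, rate=0.15, guard=None): straight line of the TCP; rot=None keeps the orientation; rate is the mean speed in m/s. With guard (N) it stops when the force on the tool has changed by that much, and returns True; else False.
- robot.move_j(angles): joint-space move.
- robot.command_gripper(opening): finger opening in m; the grip force is fixed at half the most; returns when the fingers have stopped.
- robot.pause(seconds).
- robot.solve_ik(position, orientation): joint angles nearest the present ones, or None.
- robot.snapshot(name): name is "scene" or "top" or "wrist"; returns the picture (480x640x3 uint8, red, green, blue); there is no depth.
- robot.camera_model(name): a dict with "K" (3x3 intrinsics, pixels), "position" and "rotation" of the camera in the world. Camera axes: x right, y down, z forward; pixel columns grow to the right and rows downward; lengths in m; the calibration is good to about 2 mm. A picture is of the moment at which its call begins: read the wrist's pose just before it. camera_model takes no time and is no camera call; for the wrist camera it gives the pose at the moment of the call.
A pose or a line that the arm cannot do raises robot.PlanningError and nothing moves.
- robot.sign_off(): hands the job in; it is judged then, once.
Readings, each from a call of its own:
- robot.read_time(): time.
- robot.read_joint_positions(): joint angles.
- robot.read_joint_vel(): joint speeds.
- robot.read_effort(): joint torques, N m.
- robot.read_eef_pos(): TCP position.
- robot.read_tool_rot(): TCP orientation.
- robot.read_contact_force(): force on the tool from outside, world axes, zero at the start.
- robot.read_wrist_torque(): the same for the moment, N m.
- robot.read_opening(): finger opening in m.
- robot.read_gripper_force(): force on a finger pad.
Only numpy, scipy, OpenCV 4.12 (cv2) and the standard library are available. Lean on these libraries where they do the work, as an engineer would, in place of code of your own. Each camera call takes 0.05 s, during which the arm holds its last target. There are 200 camera calls.

## Task

Set the round sea-urchin shell from the sorting tray down inside the clear sample tub and lay the white lid on the tub, dropping neither. Then press the lid's edge down, gently and all the way round, until the gasket has gone fully home under every corner and the lid sits level with the same narrow line of gasket showing on all sides. Leave the other specimens and the things on the table where they are.

Things in the scene. Friction and masses are not known exactly. Their poses are not given: they have to be found in the camera images.
- tub: Clear rectangular plastic tub, open at the top, on a dark non-slip mat; it does not shift. Origin: centre of its underside, on the table; x along its long side, z up. Rim 176 x 108 mm outside, its top 60 mm above the origin, with a gasket on it up to 71 mm; mouth and inside 156 x 88 mm, straight walls, inner floor 4 mm above the origin.
- tub_gasket (a point): Centre of the tub's mouth at the rim's top, axes as the tub's. A grey silicone gasket stands 11 mm above the rim. Each quarter, under one lid corner, sinks alone: at about 15 N on its corner (its lip first gives 2.5 mm) it drags down 6 mm and stops, springy (5.5 N/mm); let go, the lip springs back but the quarter stays down, 5 mm showing. Less force does nothing; mid-side takes 2, the middle 4 times as much.
- lid: White rigid lid, 160 g, right way up. Origin: centre of the underside of its plug; x along its long side, z up; half a turn changes nothing. Plug 150 x 82 mm, 9 mm deep, enters the mouth with 3 mm play each side; above it the flange, 178 x 110 x 5 mm, lies on the gasket. Origin 62 mm above the tub's when laid on the raised gasket, 56 mm when fully seated. Cracks if pushed with over 50 N; slow pushes of 20 N are plenty.
- lid_handle (a point): Middle of the lid's handle, 34 mm above the lid's origin: an arch whose straight grip bar runs along the lid's x, 82 mm long, 14 mm wide, 12 mm high (28 to 40 mm above the lid's origin), on two feet at its ends; its top is 26 mm above the flange.
- lid_corner1 (a point): Place to push at the lid's +x +y corner, on top of the flange: 76, 43, 14 mm from the lid's origin (13 mm in from the short edge, 12 mm from the long). 76 mm above the tub's origin when the lid lies on the raised gasket, 70 mm when home and let go. The lid rocks while only some corners are home: one across from the one being pushed may lift a few mm, and it lies flat once all have been pushed home.
- lid_corner2 (a point): The same at the lid's -x +y corner.
- lid_corner3 (a point): The same at the lid's -x -y corner.
- lid_corner4 (a point): The same at the lid's +x -y corner.
- tray: Shallow white sorting tray, 250 x 172 mm outside (rolled lip 262 x 184), 32 mm high, walls and floor 4 mm; fixed. Origin: centre of its underside, x along its long side. The urchin, the starfish and the scallop lie in a row along its x, about 75 mm apart, in any order.
- urchin: Dry sea-urchin shell, a flattened dull-pink dome with rows of small bumps, round seen from above: 48 mm across at its widest, 13.5 mm above its base, 30 mm high, about 45 g, lying base down on the tray's floor. Origin: centre of its base, z up. Take it across the tray's short side, where there is room for the fingers.
- starfish: Brown five-armed starfish, 62 mm across, 10 mm thick, in the tray. Bystander. Origin: centre of its underside.
- scallop: Ribbed fan shell, 45 mm across, 11 mm high, in the tray. Bystander. Origin: centre of its underside.
- beaker: Clear plastic measuring jug, 72 mm across the top, 95 mm high, with a handle. Bystander. Origin: centre of its underside.
- forceps: Steel forceps, 126 mm long, 22 mm wide, 6 mm high, lying on the table. Bystander. Origin: its middle, on the table; x along it.
- pencil: Pencil, 170 mm long, 6.5 mm thick, lying on the table. Bystander. Origin: its middle, on the table; x along it.
- loupe: Hand magnifier: square white frame 70 x 70 x 22 mm with a black handle 90 mm long towards its -x. Bystander. Origin: under the centre of the lens.
- jar: Closed jar, 60 mm across, 75 mm high. Bystander. Origin: centre of its underside.
Mind the look-alikes: they are no part of the job. Leave any black or yellow look-alike of the lid alone.

How it is judged:
On the way, in this order (a step that is already met when the one before it is completed fails the run):
1. the urchin shell lies inside the tub, let go (x of urchin in the frame of tub between -0.078 and 0.078 m and y of urchin in the frame of tub between -0.044 and 0.044 m and z of urchin in the frame of tub between 0 and 0.045 m and contact force between the fingers and urchin below 0.05 N and linear speed of urchin below 0.05 m/s), for 0.2 s.
2. the lid lies on the tub, its plug in the mouth (horizontal distance between lid and tub below 0.008 m and angle between lid's own z axis and vertical below 0.1 rad and angle between the x axis of lid and the x axis of tub, either way round below 0.08 rad and z of lid in the frame of tub between 0.05 and 0.068 m), for 0.2 s.
At the end, for the whole second after the job is handed in: The urchin shell is inside the tub and the lid lies on the tub (centres within 8 mm, long sides together, handle up), each of its four corner points no more than 2 mm above its fully seated height; everything at rest (x of urchin in the frame of tub between -0.078 and 0.078 m and y of urchin in the frame of tub between -0.044 and 0.044 m and z of urchin in the frame of tub between 0 and 0.045 m and horizontal distance between lid and tub below 0.008 m and angle between lid's own z axis and vertical below 0.1 rad and angle between the x axis of lid and the x axis of tub, either way round below 0.08 rad and z of each of lid_corner1, lid_corner2, lid_corner3, lid_corner4 in the frame of tub below 0.072 m and z of lid in the frame of tub above 0.05 m and linear speed of each of lid, urchin below 0.02 m/s); the robot touches nothing.
It fails at once if the lid is pushed onto the tub with more than 50 N (contact force between lid and tub above 50 N).
It fails at once if the urchin shell is dropped (falls freely from more than about 40 mm) (contact force between the fingers and urchin below 0.05 N and linear speed of urchin above 0.9 m/s).
It fails at once if the lid is dropped (falls freely from more than about 40 mm) (contact force between the fingers and lid below 0.05 N and linear speed of lid above 0.9 m/s).
It fails at once if another specimen or thing on the table is shifted by more than 25 mm (distance of any of starfish, scallop, beaker, forceps, pencil, loupe, jar from where it was at the start of the episode above 0.025 m).
It also fails if it takes over 72 s, if anything falls off the work surface, if the arm or the gripper's body presses on something with over 40 N, if the wrist force passes 120 N, or if a joint passes its speed limit or range.

## Working session

There is one attempt and no reset: what is moved stays moved. The work goes in short steps, each a Python script; the robot and the scene stay as the last script left them, time stands still between calls to the robot, and variables do not carry over. Pictures are saved under pics/ and viewed, at most 10 in all, crops included, and the job is handed in when it is done.

```bash
mkdir -p pics; ls
python3 - <<'E'
from station import robot
import cv2,numpy as np
for n in("top","scene"):
    im=robot.snapshot(n); cv2.imwrite(f"pics/{n}0.png",im[:,:,::-1]); c=robot.camera_model(n); print(n,np.round(c["K"],1).tolist(),np.round(c["position"],3),np.round(c["rotation"],3).tolist())
print(robot.read_time())
E
```

```text
pics
top [[492.1, 0.0, 324.3], [0.0, 492.1, 235.9], [0.0, 0.0, 1.0]] [0.271 0.06  1.175] [[0.02, -0.986, 0.167], [-1.0, -0.019, 0.005], [-0.002, -0.167, -0.986]]
scene [[443.9, 0.0, 319.1], [0.0, 443.9, 240.0], [0.0, 0.0, 1.0]] [1.094 0.623 0.727] [[-0.685, 0.44, -0.58], [0.728, 0.426, -0.537], [0.01, -0.79, -0.612]]
0.1
```

View pics/top0.png

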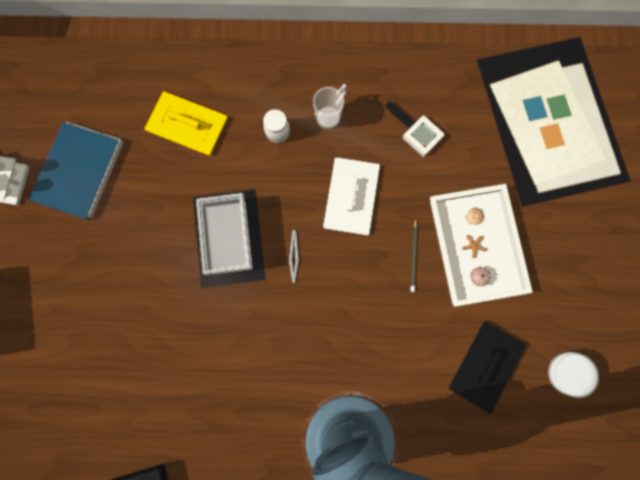

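View pics/scene0.png

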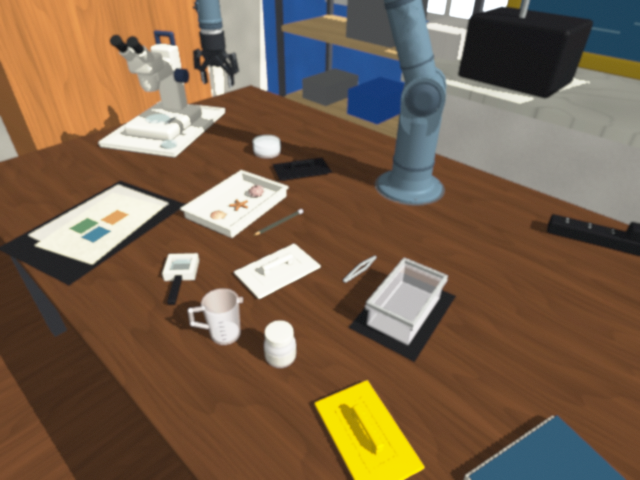

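Candidates: for the urchin, the pink dome at (482,275), the scallop at (475,215) and the starfish at (475,246). For the lid, white with a handle at (352,196), against yellow (187,123), black (488,366) and the round white dish (573,374). By the description I choose (482,275) and (352,196); the tub is at (226,235) and the tray at (482,245). Next I measure these and check them in a close crop.

```bash
cat > h.py <<'E'
from station import robot
import numpy as np, cv2
def ray(c,uv,z):
    d=c["rotation"]@np.linalg.solve(c["K"],np.r_[uv,1.]); p=np.array(c["position"]); return p+d*(z-p[2])/d[2]
def proj(c,P):
    q=(np.atleast_2d(P)-c["position"])@c["rotation"]@np.array(c["K"]).T; return q[:,:2]/q[:,2:]
def rect(c,m,z,seed):
    """rectangle fit on plane z of the mask component's contour whose bounding box holds seed"""
    cs,_=cv2.findContours(m.astype(np.uint8),cv2.RETR_EXTERNAL,cv2.CHAIN_APPROX_NONE)
    cs=[k for k in cs if cv2.pointPolygonTest(cv2.convexHull(k),tuple(map(float,seed)),False)>=0]
    k=max(cs,key=cv2.contourArea)
    P=np.array([ray(c,p[0],z)[:2] for p in k])
    (ce,s,a)=cv2.minAreaRect((P*1000).astype(np.float32))
    if s[0]<s[1]: s=s[::-1]; a+=90
    return np.array(ce)/1000,s,np.deg2rad(a),k
def R(yaw): # tool down, tool y axis at world yaw
    y=np.array([np.cos(yaw),np.sin(yaw),0]); z=np.array([0,0,-1.]); return np.c_[np.cross(y,z),y,z]
E
python3 - <<'E'
from h import *
im=cv2.imread("pics/top0.png"); c=robot.camera_model("top"); hsv=cv2.cvtColor(im,cv2.COLOR_BGR2HSV)
H,S,V=cv2.split(hsv)
w=(S<70)&(V>110)
out=im.copy()
for n,z,seed in(("lid",.014,(345,196)),("tray",.032,(500,245)),("tub",.066,(226,235))):
    ce,s,a,k=rect(c,w,z,seed); print(n,ce.round(4),np.round(s,1),round(a,3)); cv2.drawContours(out,[k],-1,(0,255,0),1)
m=((S>60)&(V>60))[:, :].astype(np.uint8); m[:260]=0;m[292:]=0;m[:,:468]=0;m[:,498:]=0
cs,_=cv2.findContours(m,cv2.RETR_EXTERNAL,cv2.CHAIN_APPROX_NONE);k=max(cs,key=cv2.contourArea)
uv,r=cv2.minEnclosingCircle(k); print("urchin",ray(c,uv,.0175).round(4),uv,r); cv2.drawContours(out,[k],-1,(0,255,0),1)
cv2.imwrite("pics/crop.png",cv2.resize(out[140:320,180:540],(800,400),interpolation=cv2.INTER_NEAREST))
E
```

```text
lid [0.5685 0.0018] [181.9 113.9] 2.996
tray [ 0.4535 -0.2997] [265.8 190.5] 0.194
tub [0.4608 0.2973] [179.7 111.9] 0.151
urchin [ 0.3782 -0.3025  0.0175] (480.0943298339844, 276.0566101074219) 9.32408618927002
```

View pics/crop.png

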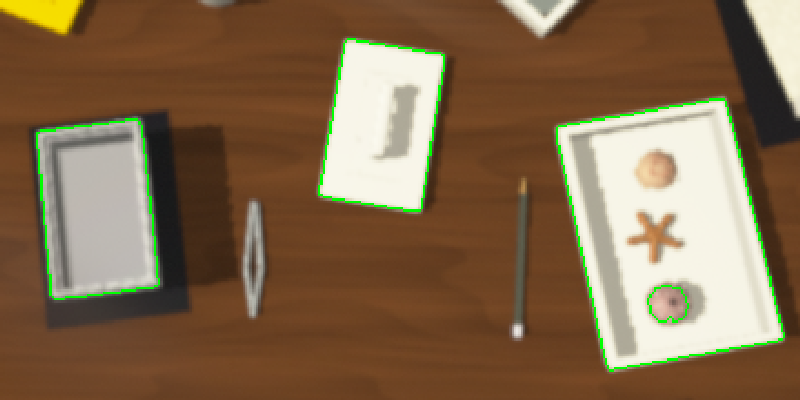

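The crop shows the pink bumped dome at crop (669,302) as the urchin, the scallop at (656,168), the starfish at (656,237), and the white lid with its handle at (390,120). The choice holds, so I move in and refine with the wrist camera.

```bash
cat >> h.py <<'E'
def best(p,yaw):
    q=[(y,robot.solve_ik(p,R(y))) for y in(yaw,yaw+np.pi)]; q0=np.array(robot.read_joint_positions())
    q=[(abs(np.array(j)-q0).max(),y) for y,j in q if j is not None]; return min(q)[1]
def shot(n):
    c=robot.camera_model("wrist"); im=robot.snapshot("wrist")[:,:,::-1].copy(); cv2.imwrite(f"pics/{n}.png",im); np.save(f"pics/{n}.npy",c,allow_pickle=True); return im,c
E
python3 - <<'E'
from h import *
p=[.379,-.306,.27]; y=best(p,.194+np.pi/2); robot.goto(p,R(y))
im,c=shot("w1"); print(y,robot.read_time(),robot.read_joint_positions(),c["position"],proj(c,[.378,-.3025,.0175]),robot.read_eef_pos())
E
```

```text
4.90638898038469 1.325 [ 0.66858491  0.11632583 -0.07536359  2.00988407  0.01099811  1.01450461
 -0.79142519] [ 0.45773687 -0.29168747  0.33932903] [[312.17222622 219.21399099]] [ 0.37871217 -0.30782665  0.270417  ]
```

View pics/w1.png

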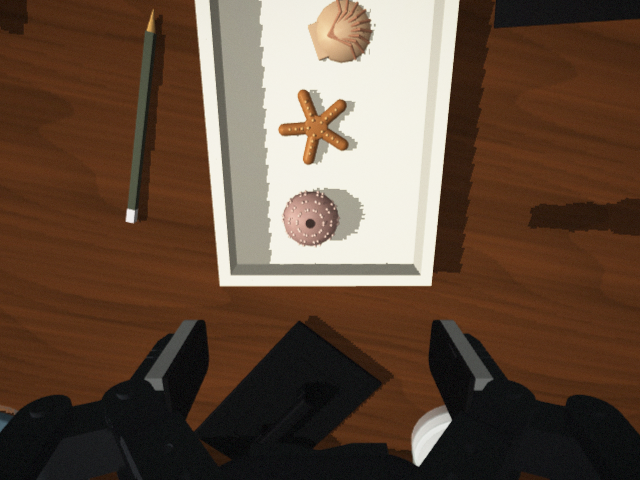

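The wrist view shows the urchin at (310,218), close to the predicted (312,219), in the tray's near end with room on both sides. I grasp it.

Run:
```python
from h import *
im=cv2.imread("pics/w1.png"); c=np.load("pics/w1.npy",allow_pickle=True).item()
h=cv2.cvtColor(im,cv2.COLOR_BGR2HSV).astype(int); a=cv2.cvtColor(im,cv2.COLOR_BGR2LAB)[:,:,1]
m=(a>133).astype(np.uint8); m[:180]=0;m[258:]=0;m[:,:270]=0;m[:,370:]=0
k=max(cv2.findContours(m,0,1)[0],key=cv2.contourArea); uv,r=cv2.minEnclosingCircle(k); p=ray(c,uv,.0195); print(uv,r,p)
y=4.906389
robot.goto([p[0],p[1],.15],R(y)); 
g=robot.servo_line([p[0],p[1],.076],rate=.1,guard=8); print("guard",g,robot.read_eef_pos())
robot.command_gripper(.03); print(robot.read_opening(),robot.read_gripper_force(),robot.read_contact_force())
robot.servo_line([p[0],p[1],.25],rate=.15); print(robot.read_opening(),robot.read_gripper_force())
# over the tub: fingers closing along tub's long side
t=[.4608,.2973,.26]; ty=best(t,.151); robot.goto(t,R(ty)); print(ty,robot.read_joint_positions(),robot.read_opening(),robot.read_gripper_force(),robot.read_time())
shot("w2")
```

```text
(310.2624816894531, 218.19461059570312) 28.274045944213867 [ 0.3790622  -0.30066919  0.0195    ]
guard False [ 0.37964337 -0.30112942  0.07665775]
0.04448718975277039 59.848433174192905 [-1.65638347  1.97897482  7.79964912]
0.04461031912335529 61.07819102704525
0.151 [ 0.12786686  0.37937729 -0.91504514  1.85217071  0.34092131  1.07715458
 -0.77034652] 0.044773114314798294 61.07824042439461 6.7083
```

View pics/w2.png

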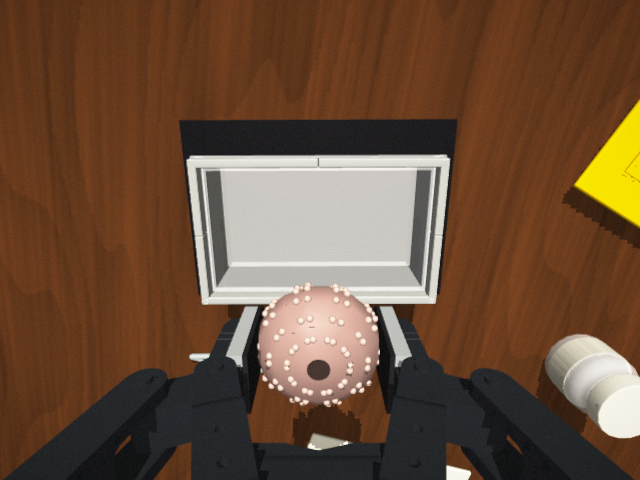

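The picture shows the held urchin at (319,345) and the tub's gasket ring with outer corners near (188,157), (449,155), (436,303) and (202,304), split into quarters at mid-sides. I refine the tub pose from that and lower the urchin.

Run:
```python
from h import *
im=cv2.imread("pics/w2.png"); c=np.load("pics/w2.npy",allow_pickle=True).item()
h=cv2.cvtColor(im,cv2.COLOR_BGR2HSV)
m=((h[:,:,1]<60)&(h[:,:,2]>90)); m[306:]=0
cs=max(cv2.findContours(m.astype(np.uint8),0,1)[0],key=cv2.contourArea)
ap=cv2.approxPolyDP(cv2.convexHull(cs),8,True)[:,0]; print(ap.tolist())
for z in(.06,.071):
    P=np.array([ray(c,p,z)[:2] for p in ap]); print(z,cv2.minAreaRect((P*1000).astype(np.float32)),rect(c,m,z,(320,215))[:3])
t=[.4608,.2973]; 
robot.servo_line([*t,.15],rate=.15); g=robot.servo_line([*t,.083],rate=.07,guard=10); print(g,robot.read_eef_pos())
robot.command_gripper(.068); robot.pause(.3); print(robot.read_opening(),robot.read_gripper_force())
robot.servo_line([*t,.27],rate=.2)
b=np.array([.0,0]); y=.151
im,c=shot("w3"); print(robot.read_time())
```

```text
[[449, 158], [434, 303], [202, 303], [189, 156]]
0.06 ((461.66961669921875, 297.30816650390625), (178.6199493408203, 110.57633972167969), 8.489006996154785) (array([0.46174005, 0.29692218]), (180.383056640625, 113.56735229492188), np.float64(0.1528839222506107))
0.071 ((461.20947265625, 300.49908447265625), (171.29867553710938, 106.04399108886719), 8.48900032043457) (array([0.46127698, 0.30012897]), (172.98951721191406, 108.9124526977539), np.float64(0.15288403876390838))
False [0.46109199 0.29766643 0.08344099]
0.06796933403274506 0.0
10.5417
```

View pics/w3.png

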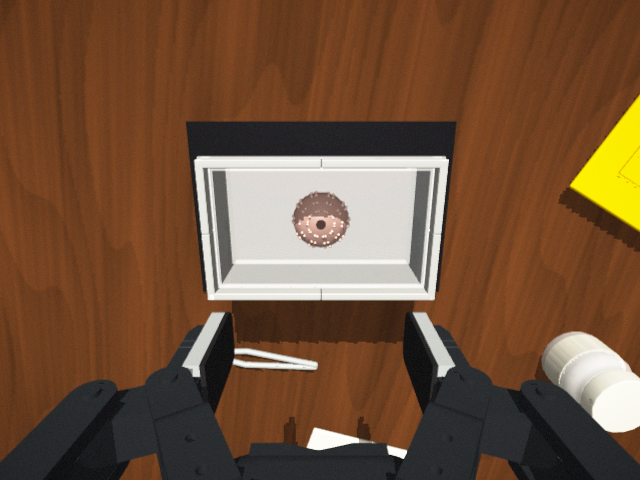

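The urchin sits at (321,220), mid-floor in the tub and let go, with the gasket's outer corners near (196,157), (447,157), (436,300) and (207,300). To remove the height ambiguity I look straight down on the tub and then on the lid.

Run:
```python
from h import *
def nadir(n,ctr,z0,yaw,zt):
    p=robot.read_eef_pos(); 
    Ry=R(yaw); d=np.linalg.inv(robot.read_tool_rot())@(robot.camera_model("wrist")["position"]-p)
    o=Ry@d; robot.goto([ctr[0]-o[0],ctr[1]-o[1],zt],Ry)
    im,c=shot(n); print(n,c["position"],proj(c,[*ctr,z0]),robot.read_time()); return im,c
im,c=nadir("tubn",[.461,.2985],.066,.151,.27)
h=cv2.cvtColor(im,cv2.COLOR_BGR2HSV); m=((h[:,:,1]<60)&(h[:,:,2]>90))
for z in(.06,.071):
    s=proj(c,[.461,.2985,z])[0]; ce,sz,a,k=rect(c,m,z,s); print(z,ce,sz,a)
cv2.drawContours(im,[k],-1,(0,255,0),1); a1=im[:300]
y=best([.5685,.0018,.25],2.996-np.pi/2)
im,c=nadir("lidn",[.5685,.0018],.014,y,.27)
h=cv2.cvtColor(im,cv2.COLOR_BGR2HSV); m=((h[:,:,1]<60)&(h[:,:,2]>90))
ce,sz,a,k=rect(c,m,.014,proj(c,[.5685,.0018,.014])[0]); print("lid",ce,sz,a,y)
cv2.drawContours(im,[k],-1,(0,255,0),1); cv2.imwrite("pics/both.png",np.vstack([a1,im[:300]]))
```

```text
tubn [0.46145058 0.296387   0.33739294] [[319.24192287 116.70609049]] 11.0083
0.06 [0.46140234 0.2992453 ] (180.19837951660156, 109.77305603027344) 0.15273371996513022
0.071 [0.46140424 0.29913199] (173.05264282226562, 105.41998291015625) 0.15273428588686186
lidn [0.56879358 0.00481247 0.33887849] [[322.16977205 120.3853736 ]] 12.2667
lid [0.56691473 0.00341855] (171.6172637939453, 109.32027435302734) 2.9960855211111337 4.566796326794897
```

View pics/both.png

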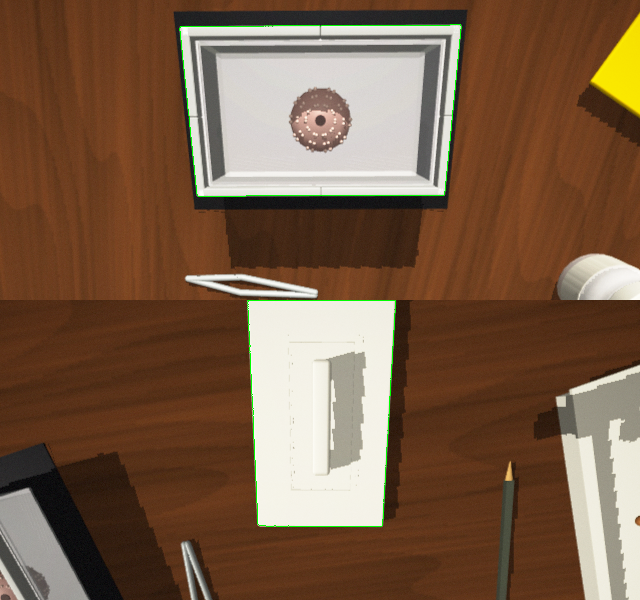

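The top half shows the tub straight down, with the urchin at (320,120) and the gasket outline fitting well. The bottom half shows the lid, its far end cut off at the image edge, with the handle bar from (321,60) to (321,175) in the original image. I correct the centre for the cut and grasp the handle.

Run:
```python
from h import *
c=np.load("pics/lidn.npy",allow_pickle=True).item()
e=(ray(c,(258,226),.014)+ray(c,(382,226),.014))/2; far=np.array([np.cos(-.1456),np.sin(-.1456)])
print(e[:2]+.089*far, (ray(c,(321,62),.040)+ray(c,(321,173),.040))[:2]/2)
L=e[:2]+.089*far
if abs(L-[.570,.0027]).max()>.003: raise SystemExit("check")
y=4.5668
robot.goto([*L,.16],R(y)); g=robot.servo_line([*L,.091],rate=.1,guard=8); print(g,robot.read_eef_pos())
robot.command_gripper(.005); print(robot.read_opening(),robot.read_gripper_force(),robot.read_eef_pos())
robot.servo_line([*L,.12],rate=.1); robot.servo_line([*L,.25],rate=.2); print(robot.read_opening(),robot.read_gripper_force(),robot.read_contact_force())
T=[.4614,.2992]; robot.goto([*T,.23],R(.1527-np.pi/2+2*np.pi)); print(robot.read_eef_pos(),robot.read_time())
shot("held"); cv2.imwrite("pics/scene_h.png",robot.snapshot("scene")[150:450,200:600,::-1])
cv2.imwrite("pics/chk.png",np.vstack([cv2.imread("pics/held.png")[:300],cv2.resize(cv2.imread("pics/scene_h.png"),(640,300))]))
```

```text
[0.57025055 0.00280437] [0.56900712 0.00284318]
False [0.57070989 0.00298325 0.0914216 ]
0.01253543815760201 59.70631957054138 [0.57069456 0.00284713 0.0915779 ]
0.012903121846741734 59.094353914260864 [-0.64979687 -0.3347911  -1.93802841]
[0.46296569 0.29692156 0.229562  ] 16.7083
```

View pics/chk.png

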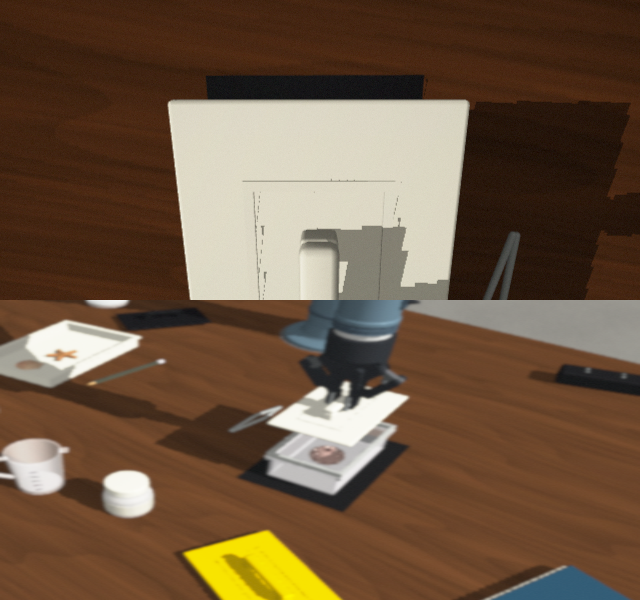

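The lid hangs level in the grip above the tub; its far edge runs from (168,101) to (468,101). I check the lid's offset in the hand from that edge, then lower it with a guard.

Run:
```python
from h import *
c=np.load("pics/held.npy",allow_pickle=True).item(); p=robot.read_eef_pos(); Rt=robot.read_tool_rot()
z=p[2]-.0915+.014; A,B=ray(c,(168.5,101),z),ray(c,(468.5,101),z); print(np.linalg.norm(A-B))
m=(A+B)/2; n=np.array([-(A-B)[1],(A-B)[0]])/np.linalg.norm((A-B)[:2]); n*=np.sign(n@(p[:2]-m[:2]))
ctr=m[:2]+.089*n; print("eef",p,"lid ctr",ctr,"off",ctr-p[:2],"yaw",np.arctan2(n[1],n[0]),np.arctan2(Rt[1,1],Rt[0,1]))
T=np.array([.4614,.2992])
robot.servo_line([*T,.175],rate=.1); robot.pause(.3); q=robot.read_eef_pos(); print(q)
g=robot.servo_line([*(2*T-q[:2]),.1545],rate=.03,guard=6); print(g,robot.read_eef_pos(),robot.read_contact_force(),robot.read_time())
```

```text
0.10651689916363785
eef [0.4632476  0.29673141 0.22973487] lid ctr [0.46112734 0.2966421 ] off [-2.12026400e-03 -8.93077988e-05] yaw -2.9923762770010596 -1.4230043753951205
[0.46176742 0.29946087 0.17567085]
False [0.46108604 0.29909457 0.1545628 ] [-0.34861681 -0.33906242 -1.46127338] 18.6417
```

Run:
```python
from h import *
p=robot.read_eef_pos()
g=robot.servo_line([p[0],p[1],.150],rate=.02,guard=5); print(g,robot.read_eef_pos(),robot.read_contact_force())
robot.command_gripper(.05); robot.pause(.2)
p=robot.read_eef_pos(); robot.servo_line([p[0],p[1],.24],rate=.15)
im,c=shot("laid"); s=cv2.resize(robot.snapshot("scene")[240:370,340:480,::-1],(320,300),interpolation=cv2.INTER_CUBIC)
cv2.imwrite("pics/chk2.png",np.hstack([cv2.resize(im,(400,300)),s])); print(robot.read_time())
o=R(.1527-np.pi/2)
```

```text
True [0.46151802 0.29947029 0.1530179 ] [-0.48887504 -1.32045675  5.2180657 ]
20.35
```

View pics/chk2.png

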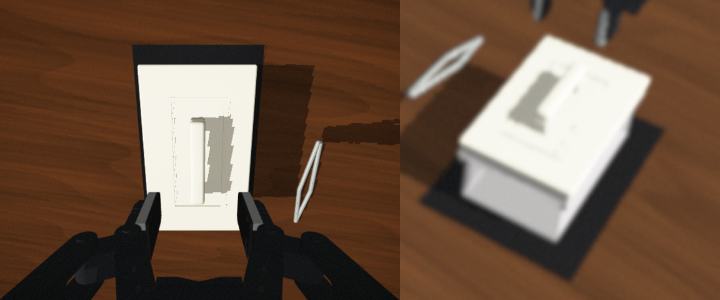

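The lid lies flat on the tub with its plug in: the flange is centred in the wrist view, and the scene view shows an even gap. Now I press the corners with closed fingers.

```bash
cat >> h.py <<'E'
def press(order,guard=20,zl=.1375):
    T=np.array([.4610,.2992]); a=.1527; u=np.array([np.cos(a),np.sin(a)]); v=np.array([-u[1],u[0]])
    for i in order:
        sx,sy=[(1,1),(-1,1),(-1,-1),(1,-1)][i-1]; P=T+.076*sx*u+.043*sy*v
        robot.servo_line([*P,max(.165,robot.read_eef_pos()[2]-.0) if i==order[0] else .165],rate=.15)
        robot.servo_line([*P,.153],rate=.06); f0=robot.read_contact_force()[2]
        g=robot.servo_line([*P,zl],rate=.012,guard=guard); e=robot.read_eef_pos()
        print(i,g,e.round(4),round(robot.read_contact_force()[2]-f0,1),round(robot.read_time(),2))
        robot.servo_line([*P,.165],rate=.1)
E
python3 - <<'E'
from h import *
robot.command_gripper(0.0); print(robot.read_opening())
press([1])
E
```

```text
-0.0002605357102475388
1 False [0.53   0.354  0.1412] 16.6 24.67
```

Run:
```python
from h import *
press([2,3,4,1],guard=21,zl=.134)
```

```text
2 True [0.3794 0.3312 0.1404] 15.0 27.84
3 True [0.3926 0.2451 0.14  ] 16.3 30.53
4 True [0.5432 0.2687 0.1403] 12.7 33.82
1 True [0.5297 0.3538 0.1403] 11.9 36.7
```

All four ended at home depth. I verify with a light touch at each corner (home is TCP z ≈ 0.143, raised ≈ 0.149) and one picture.

Run:
```python
from h import *
press([4,3,2,1],guard=3,zl=.137)
p=robot.read_eef_pos(); robot.servo_line([p[0],p[1],.28],rate=.2); robot.servo_line([.46,.10,.3],rate=.25)
cv2.imwrite("pics/fin.png",cv2.resize(robot.snapshot("scene")[240:370,340:480,::-1],(640,594),interpolation=cv2.INTER_CUBIC)); print(robot.read_time())
```

```text
4 True [0.5427 0.2682 0.1418] 3.7 39.12
3 True [0.3924 0.2451 0.1417] 5.3 41.95
2 True [0.3793 0.3302 0.1417] 4.6 44.33
1 True [0.5296 0.3533 0.1418] 3.6 47.16
49.5333
```

View pics/fin.png

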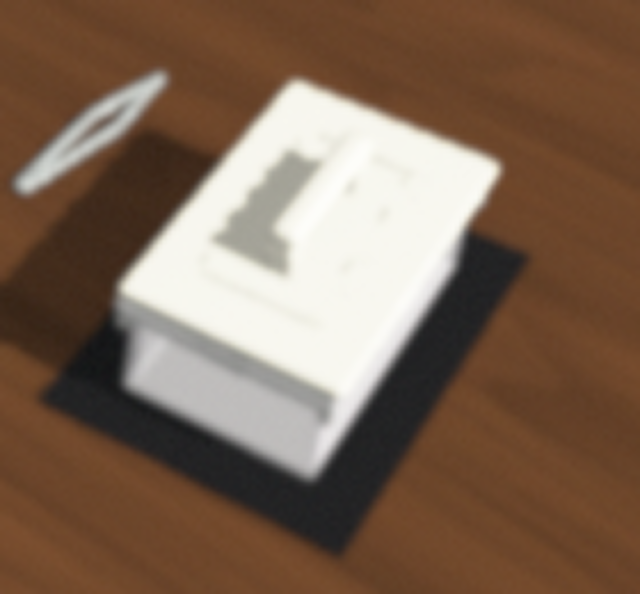

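The picture shows the lid level, from (120,310) to (500,165), with an even narrow line below the flange. All four touches came at 0.1417–0.1418, so it is flat and seated; I hand it in.

```bash
python3 -c "
from station import robot
print(robot.sign_off())"
```

```text
the job is handed in; nothing more can be done
None
```

The urchin shell is in the tub and the lid is pressed home at all four corners, each touching at the same height to within 0.1 mm; I handed the job in at about 50 s of the 72 s, and no verdict came back.

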